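Purge the bench air line and set the needle valve two turns open

ROBOT

A 6-joint arm with a two-finger parallel gripper is mounted at the origin on the work surface. World frame = base frame: x ahead of the robot, y to its left, z up, the work surface at z = 0. Lengths are in m, angles in rad, forces in N, time in s.
With the tool pointing down it reaches from about 0.325 to 0.9 m from the base axis. Payload 3.5 kg.
Tool frame: the origin (TCP) lies midway between the tips of the shut fingers; the grasp point (between the pads) lies 19 mm behind it; x points along the fingers, y is the direction in which the jaws open and shut, and the axes are right-handed (so a half turn about x gives the same grasp; the last joint's range is limited). The gripper opens to 85 mm and grips with 20 to 120 N. Pads are 22 mm wide; open, the fingers measure 114 mm over their backs; the gripper's body (76 mm by 85 mm) begins 54 mm behind the grasp point. The pads swing forward as they close: fully open they stand 13 mm farther back than shut.
Start: joints at [-1.366, 0.276, -0.026, 1.268, 0, 1.467], TCP at [0.189, -0.596, 0.231] pointing down, gripper open.
Joint ranges: [-3.12, 3.12], [-0.85, 1.88], [-1.08, 1.24], [-1.95, 2.15], [-1.57, 1.53], [-3.14, 3.14]. Speed limits (rad/s): [2.57, 2.57, 3.14, 3.14, 3.14, 3.14].

INTERFACE

Orientations are given as [roll, pitch, yaw] about the fixed x, y, z axes, in that order (R = Rz(yaw) Ry(pitch) Rx(roll)).
In Python, from rig import robot gives the robot as it stands. Calls block until the motion is done:
- robot.move_ptp(position, orientation): joint-space move of the TCP to a pose.
- robot.servo_line(position, speed=0.15, rotation=None, threshold=None): straight line of the TCP; rotation=None keeps the orientation; speed is the mean speed in m/s. With threshold (N) it stops when the force on the tool has changed by that much, and returns True; else False.
- robot.move_j(angles): joint-space move.
- robot.gripper_to(opening): finger opening in m; the grip force is fixed at half the most; returns when the fingers have stopped.
- robot.pause(seconds).
- robot.solve_ik(position, orientation): joint angles nearest the present ones, or None.
- robot.snapshot(name): name is "scene" or "top" or "wrist"; returns (picture, depth): 480x640x3 uint8, blue, green, red; 480x640 float32, m along the optical axis (not along the pixel's ray), 0 where there is no reading.
- robot.camera_info(name): a dict with "vfov" (degrees; the focal length in pixels is half the picture's height over the tangent of half this angle, whatever the lens; pixels are square), "cx", "cy" (the principal point, pixels), "world_from_camera" (4x4, takes a point from camera to world coordinates). Camera axes: x right, y up, looking along -z (the intrinsics and any distortion apply to the point x, -y, -z); pixel columns grow to the right and rows downward; lengths in m; the calibration is good to about 2 mm. The wrist camera is an equidistant fisheye: a pixel r from the principal point sees the ray r / f radians off the axis. A picture is of the moment at which its call begins: read the wrist's pose just before it. camera_info takes no time and is no camera call; for the wrist camera it gives the pose at the moment of the call.
A pose or a line that the arm cannot do raises robot.MotionError and nothing moves.
- robot.job_done(): hands the job in, once; it reports no verdict.
Readings, each from a call of its own:
- robot.current_time_s(): time.
- robot.current_joint_pos(): joint angles.
- robot.current_qvel(): joint speeds.
- robot.current_effort(): joint torques, N m.
- robot.current_tool_pos(): TCP position.
- robot.current_ee_rot(): TCP orientation.
- robot.current_force(): force on the tool from outside, world axes, zero at the start.
- robot.current_torque(): the same for the moment, N m.
- robot.current_width(): finger opening in m.
Only numpy, scipy, OpenCV 4.12 (cv2) and the standard library are available. Lean on these libraries where they do the work, as an engineer would, in place of code of your own. Each camera call takes 0.05 s, during which the arm holds its last target. There are 200 camera calls.

TASK

Pull the purge knob fully out to its click, push it fully home again, and only then use the spinning handle on the hand wheel to close the needle valve to its stop (clockwise seen from above) and back it off exactly two full turns. Finish while still gripping the handle between the fingers, keeping the wheel still; do not let go. Leave everything else on the bench where it lies.

Things in the scene. Friction and masses are not known exactly. Their poses are not given: they have to be found in the camera images.
- knob (a point): Centre of the purge knob: a black horizontal cylinder, 32 mm across and 22 mm long, 68 mm above the bench, on a 12 mm steel rod. The point's +x points level from the knob into the block; the knob pulls out along -x, and nothing stands in front of it. Pinch it across its sides from above: when home, 16 mm of bare rod lies between its back and the collar.
- purge (a joint): How far the purge knob is out, in m: 0 fully home, 0.030 fully out, a hard stop at both ends. A detent holds it at either end: about 6 N to leave it, none at half way, after which it is drawn on to the other end. An 18 mm collar on the rod, 30 mm behind the knob's centre, touches the block's bush when home.
- purge_block: Aluminium block fixed to the bench, that carries the purge knob; origin on the bench under the centre of the knob when home, +x into the block. Block 80 long, 60 wide, 86 mm high on a 110 x 90 x 8 mm foot, front face 39 mm in +x of the origin, with a 26 mm bush 6 mm proud. On its top, 79 mm in +x, a sprung brass pin ends 96 mm above the bench, 103 mm at half stroke.
- wheel_axis (a point): Point on the vertical axis of the hand wheel, in the middle of its rim, 60 mm above the bench. The dark steel wheel is 112 mm across (rim 12 mm thick, mean radius 50 mm, three spokes, hub and its nut up to 72 mm above the bench) on a brass valve body, 76 mm across at its foot, fixed to the bench. The wheel does not rise or sink as it turns.
- handle (a point): Point on the axis of the spinning handle, 96 mm above the bench. The handle is a black upright cylinder, 20 mm across, from 68 to 116 mm above the bench, standing on the wheel's rim 50 mm from the wheel's axis. It spins freely on its own pin, so a gripper can hold it from above and lead it round the circle without turning. The point's axes turn with the handle.
- wheel (a joint): Angle of the hand wheel in rad: 0 is closed on its hard stop; it grows as the valve opens, anticlockwise seen from above. It starts about half a turn to one and a quarter turns open. Two turns open is 12.566, so the handle then stands where it stood at the stop. Turning takes about 0.06 N m (1.2 N at the handle); it stays where it is left.
- screwdriver: Screwdriver lying on the bench between the two devices, up to about 30 mm high; leave it.
- brush: Flat paint brush lying on the bench; leave it.
- wrench: Open spanner lying on the bench; leave it.
- shears: Small shears with blue ring handles, lying; 12 mm high; leave them.
- base_plate: Steel plate 80 x 130 x 12 mm with holes, lying; leave it.
- jar: Closed jar, 56 mm across, 70 mm high; leave it.
- tin: Steel can, 66 mm across, 85 mm high; leave it.
- spinner: The spinning handle itself (see handle); origin at its foot, on its axis, 68 mm above the bench.
Things that resemble listed ones, but are neither listed nor needed, are in the scene too. What is shaped like the purge_block but brown or purple is not meant.

How it is judged:
By the outcome, as a careful person would: the job done as asked, in the order asked, and still so for the second after the job is handed in, while the arm keeps its last pose, push and grip.
It also fails if it takes over 72 s, if anything falls off the work surface, if the arm or the gripper's body presses on something with over 40 N, if the wrist force passes 120 N, or if a joint passes its speed limit or range.

## Working session

There is one attempt and no reset: what is moved stays moved. The work goes in short steps, each a Python script; the robot and the scene stay as the last script left them, time stands still between calls to the robot, and variables do not carry over. Pictures are saved under pics/ and viewed, about 8 in all and at most 12, crops included, and the job is handed in when it is done.

```bash
ls; mkdir -p pics; python3 - <<'E'
from rig import robot
import cv2,numpy as np
for n in ["scene","top"]:
    i=robot.camera_info(n); p,d=robot.snapshot(n)
    cv2.imwrite(f"pics/{n}0.png",p); np.savez(f"{n}0.npz",p=p,d=d,**i)
    print(n,i)
print(robot.current_time_s(),robot.current_ee_rot(),robot.current_force())
E
```

```text
pics
scene {'vfov': 54.86445915417271, 'cx': 314.9783316067913, 'cy': 236.32853006851897, 'world_from_camera': array([[-0.85618805, -0.35987348,  0.37071972,  0.87597996],
       [ 0.5165396 , -0.61198454,  0.59888377,  0.59483524],
       [ 0.01135235,  0.70424854,  0.70986274,  0.79666762],
       [ 0.        ,  0.        ,  0.        ,  1.        ]])}
top {'vfov': 43.493864002149294, 'cx': 323.452102629136, 'cy': 234.59564134514255, 'world_from_camera': array([[-0.01669265,  0.99824324, -0.05684882,  0.44369693],
       [-0.99985674, -0.01682495, -0.00184943,  0.00430296],
       [-0.00280266,  0.0568098 ,  0.99838109,  1.33962786],
       [ 0.        ,  0.        ,  0.        ,  1.        ]])}
0.1 [-1.67146145  1.56875738  1.77793746] [ 0.66124902  0.18874169 -0.39681717]
```

View pics/top0.png

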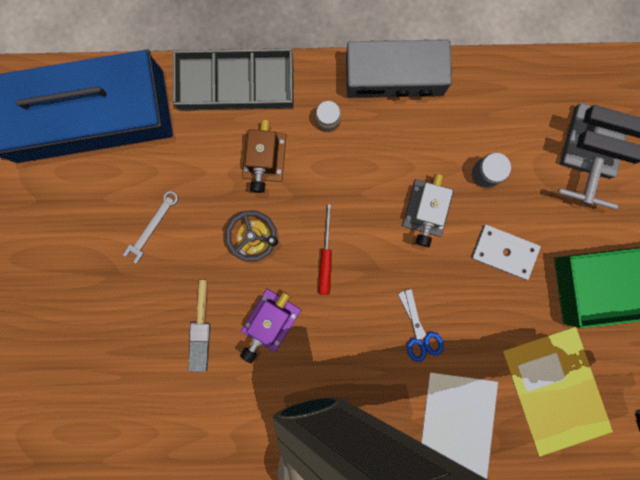

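View pics/scene0.png

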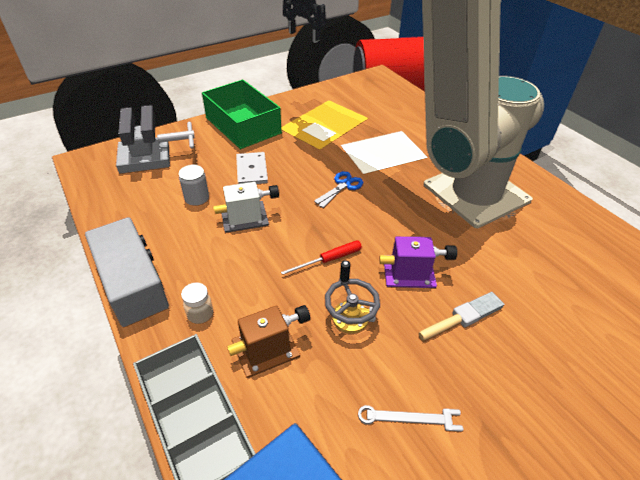

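The top view shows the silver block at about (430,208) with its knob at (424,240), the wheel at (251,236) and the handle at (272,240). The scene view agrees. Next I'll measure these.

```bash
cat > h.py <<'E'
import numpy as np,cv2
def ray(i,u,v,fish=False):
    f=240/np.tan(np.radians(float(i['vfov']))/2); x,y=(u-i['cx'])/f,(v-i['cy'])/f
    if fish:
        r=np.hypot(x,y); s=np.sin(r)/r if r>1e-9 else 1; d=np.array([x*s,-y*s,-np.cos(r)])
    else: d=np.array([x,-y,-1.])
    T=i['world_from_camera']; return T[:3,3],T[:3,:3]@d
def plane(i,u,v,z,fish=False):
    o,d=ray(i,u,v,fish); return o+d*(z-o[2])/d[2]
def big(m,near):
    n,l,s,c=cv2.connectedComponentsWithStats(m.astype(np.uint8))
    k=[j for j in range(1,n) if s[j,4]>25]; j=min(k,key=lambda j:np.hypot(*(c[j]-near)))
    return l==j,c[j],s[j]
E
python3 - <<'E'
from h import *
t=dict(np.load('top0.npz')); p=t['p'].astype(int);d=t['d']
mx=p.max(2);mn=p.min(2)
def crop(m,x0,y0,x1,y1):
    o=np.zeros_like(m);o[y0:y1,x0:x1]=m[y0:y1,x0:x1];return o
# knob
m,c,s=big(crop(mx<50,405,225,445,255),(424,240)); print('knob',c,s,plane(t,*c,.072))
# block top (bright grey, high) by depth
def xyz(mask):
    v,u=np.nonzero(mask&(d>0)); f=240/np.tan(np.radians(t['vfov'])/2)
    P=np.c_[(u-t['cx'])/f*d[v,u],-(v-t['cy'])/f*d[v,u],-d[v,u]]
    return P@t['world_from_camera'][:3,:3].T+t['world_from_camera'][:3,3],u,v
al=crop(np.ones((480,640),bool),395,165,470,260); P,u,v=xyz(al)
k=(P[:,2]>.078)&(P[:,2]<.092)
uv=np.c_[u,v][k]; print('n',k.sum(),np.median(P[k,2]))
mm=np.zeros((480,640),np.uint8);mm[uv[:,1],uv[:,0]]=1
mm,c2,s2=big(mm,(433,207)); 
pts=np.array([plane(t,a,b,.086)[:2] for b,a in np.argwhere(mm)],np.float32)
print('top rect',cv2.minAreaRect(pts*1000))
# wheel
P,u,v=xyz(crop(np.ones((480,640),bool),215,200,290,275))
k=(P[:,2]>.052)&(P[:,2]<.08); q=np.array([plane(t,a,b,.062)[:2] for a,b in np.c_[u,v][k]],np.float32)
print('wheel',cv2.minEnclosingCircle(q*1000),k.sum())
k=(P[:,2]>.1); print('handle',k.sum(),P[k].mean(0),P[k,2].max())
hk=np.c_[u,v][k]; print(plane(t,*hk.mean(0),.116))
s=dict(np.load('scene0.npz'))
for a,b,z in((273,191,.068),(345,271,.116),(352,300,.06)):print(plane(s,a,b,z))
E
```

```text
knob [422.6875     240.28571429] [416 235  15  12 112] [ 0.5003378  -0.20232702  0.072     ]
n 1183 0.08507426410958385
top rect ((570.9273681640625, -224.10313415527344), (60.29351043701172, 89.5509033203125), 73.62474822998047)
wheel ((516.5503540039062, 159.1885528564453), 57.43503952026367) 1034
handle 74 [0.50405525 0.1128593  0.11423633] 0.1218150258588151
[0.5039697  0.11270708 0.116     ]
[ 0.50331225 -0.20640236  0.068     ]
[0.5192453  0.13078527 0.116     ]
[0.51975704 0.16225828 0.06      ]
```

```bash
python3 - <<'E'
from rig import robot
from h import *
ph=np.radians(-16.6)
for y in (ph,ph+np.pi):
    print(robot.solve_ik([.502,-.204,.16],[0,np.pi/2,y]))
robot.move_ptp([.502,-.204,.16],[0,np.pi/2,ph])
i=robot.camera_info('wrist');p,d=robot.snapshot('wrist')
np.savez('w1.npz',p=p,d=d,**i);cv2.imwrite('pics/w1.png',p)
print(i,robot.current_time_s(),robot.current_tool_pos(),robot.current_force(),robot.current_joint_pos())
from rig import robot as r
for y in (-90,0,90,180):
    try: print(y,[np.round(robot.solve_ik([.5166+.05*np.cos(a),.159+.05*np.sin(a),.08],[0,np.pi/2,np.radians(y)]),2)[[0,4,5]] for a in (0,1.57,3.14,4.71)])
    except Exception as e: print(y,e)
E
```

```text
[-0.5053053   0.17920446 -0.30578459  1.08580728  0.         -0.21558064]
[-0.5053053   0.17920446 -0.30578459  1.08580728  0.          2.92601201]
{'vfov': 65.70646984690485, 'cx': 315.0414942763584, 'cy': 236.9643960296141, 'world_from_camera': array([[ 2.86690329e-01, -9.07924421e-01, -3.05748101e-01,
         4.24006377e-01],
       [ 9.58023270e-01,  2.71785494e-01,  9.12362805e-02,
        -1.80399237e-01],
       [ 2.62251394e-04, -3.19070355e-01,  9.47730996e-01,
         3.03133423e-01],
       [ 0.00000000e+00,  0.00000000e+00,  0.00000000e+00,
         1.00000000e+00]])} 1.9833 [ 0.5020565  -0.20481236  0.16021377] [-0.21569232 -0.24266094 -0.36443663] [-5.06481310e-01  1.79284144e-01 -3.05201911e-01  1.08576139e+00
 -1.72721271e-04 -2.15321213e-01]
-90 [array([0.16, 0.  , 1.73]), array([0.27, 0.  , 1.84]), array([0.2 , 0.  , 1.77]), array([0.09, 0.  , 1.66])]
0 [array([0.16, 0.  , 0.16]), array([0.27, 0.  , 0.27]), array([0.2, 0. , 0.2]), array([0.09, 0.  , 0.09])]
90 [array([ 0.16,  0.  , -1.41]), array([ 0.27,  0.  , -1.3 ]), array([ 0.2 ,  0.  , -1.37]), array([ 0.09,  0.  , -1.49])]
180 [array([ 0.16,  0.  , -2.98]), array([ 0.27,  0.  , -2.87]), array([ 0.2 ,  0.  , -2.94]), array([ 0.09,  0.  , -3.06])]
```

View pics/w1.png

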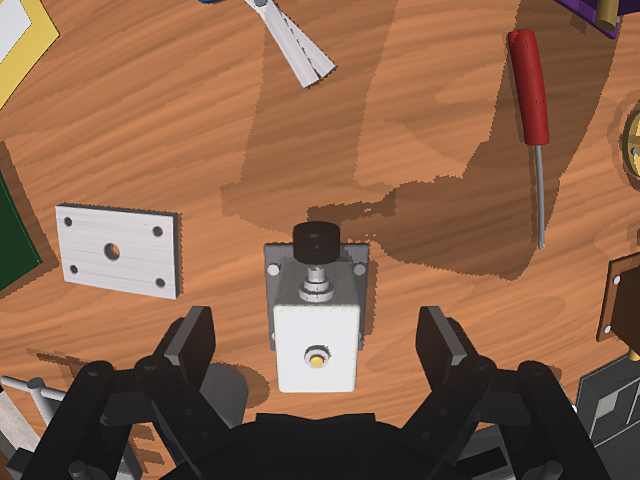

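The knob is centred at about column 317, rows 222–263, in line with the brass pin at (317,360), so the yaw looks right. I'll compute the knob's position from the pin and the knob outline.

```bash
python3 - <<'E'
from h import *
t=dict(np.load('w1.npz'));p=t['p'].astype(int);d=t['d']
pin=plane(t,317,360,.096,1)
kb=plane(t,317,262,.083,1)   # back-top edge of knob
ft=plane(t,317,308,.086,1)   # block front top edge
m=np.zeros((480,640),bool);m[210:270,285:350]=p.max(2)[210:270,285:350]<60
m,c,s=big(m,(317,242));print(c,s)
kl=plane(t,s[0],242,.068,1);kr=plane(t,s[0]+s[2]-1,242,.068,1)
print(pin,kb,ft,kl,kr,(kl+kr)/2)
for q in [pin,kb,ft]:
    v=q[:2]-((kl+kr)/2)[:2];print(np.degrees(np.arctan2(v[1],v[0])),np.hypot(*v))
ph=np.radians(-16.6);u=np.array([np.cos(ph),np.sin(ph)])
print(pin[:2]-.079*u,kb[:2]-.011*u,ft[:2]-.039*u)
E
```

```text
[316.40470975 242.51259584] [ 285  221   65   44 1826]
[ 0.57708964 -0.22474151  0.096     ] [ 0.51159257 -0.20523996  0.083     ] [ 0.54236795 -0.21439498  0.086     ] [ 0.49749377 -0.22340254  0.068     ] [ 0.50983628 -0.18217945  0.068     ] [ 0.50366502 -0.20279099  0.068     ]
-16.64419620389399 0.07663549903388715
-17.166885895862634 0.00829719204483742
-16.689883262754915 0.040405056892580525
[ 0.50138216 -0.20217213] [ 0.50105102 -0.20209739] [ 0.50499337 -0.20325313]
```

```bash
python3 - <<'E'
from rig import robot
from h import *
ph=np.radians(-16.6);u=np.array([np.cos(ph),np.sin(ph),0])
def st(s): print(s,round(robot.current_time_s(),2),np.round((robot.current_tool_pos()-k0)@u*1e3,2),np.round(robot.current_tool_pos(),4),'F',np.round(robot.current_force(),1),round(robot.current_width(),4))
k0=np.array([.502,-.2025,.047])
robot.servo_line([.502,-.2025,.08],.15)
hit=robot.servo_line(k0,.08,threshold=10);print(hit);st('down')
robot.gripper_to(.02);st('grip')
i=robot.camera_info('wrist');p,d=robot.snapshot('wrist');cv2.imwrite('pics/w2.png',p)
a=robot.current_tool_pos()
h=robot.servo_line(a-u*.012,.04,threshold=25);print(h);st('12')
if not h: h=robot.servo_line(a-u*.025,.04,threshold=25);print(h);st('25')
if not h: h=robot.servo_line(a-u*.037,.03,threshold=18);print(h);st('37')
i=robot.camera_info('wrist');p,d=robot.snapshot('wrist');cv2.imwrite('pics/w3.png',p)
cv2.imwrite('pics/w23.png',np.hstack([cv2.imread('pics/w2.png')[180:420,160:480],p[180:420,160:480]]))
E
```

```text
False
down 3.23 -0.05 [ 0.502  -0.2025  0.0469] F [-0.4 -0.6  0.4] 0.0852
grip 3.77 0.36 [ 0.5019 -0.204   0.0478] F [-3.9 -3.5  5. ] 0.0303
False
12 4.27 -11.46 [ 0.4906 -0.2006  0.0478] F [ 1.  -1.7 -0.1] 0.0303
False
25 4.74 -28.29 [ 0.4745 -0.1959  0.0477] F [-6.2 -1.2  7. ] 0.0306
True
37 5.03 -29.73 [ 0.4731 -0.1955  0.0478] F [ 1.6 -0.   0.8] 0.0305
```

View pics/w23.png

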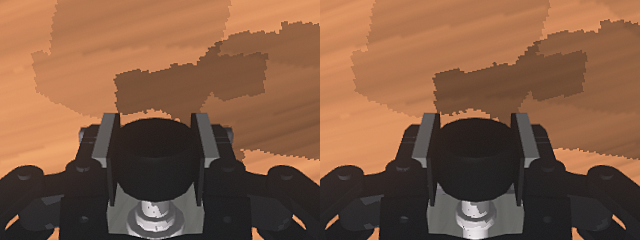

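Pulled 30.1 mm before the stop. I'll press once more to confirm that end, then push it home.

```bash
python3 - <<'E'
from rig import robot
from h import *
ph=np.radians(-16.6);u=np.array([np.cos(ph),np.sin(ph),0]);k0=np.array([.502,-.2025,.047])
def st(s): print(s,round(robot.current_time_s(),2),np.round((robot.current_tool_pos()-k0)@u*1e3,2),'F',np.round(robot.current_force(),1),'Fu',round(robot.current_force()@u,1),round(robot.current_width(),4))
z=robot.current_tool_pos()[2]
P=lambda s:np.r_[k0[:2],z]+u*s
print(robot.servo_line(P(-.036),.02,threshold=18));st('out2')
robot.pause(.2);st('hold')
print(robot.servo_line(P(-.012),.04,threshold=30));st('in1')
print(robot.servo_line(P(-.002),.04,threshold=30));st('in2')
print(robot.servo_line(P(.007),.02,threshold=20));st('in3')
robot.pause(.2);st('hold')
p,d=robot.snapshot('wrist');cv2.imwrite('pics/w4.png',p)
E
```

```text
True
out2 5.38 -29.51 F [ 2.1 -0.5  1. ] Fu 2.2 0.0304
hold 5.58 -29.58 F [-0.1  0.8  1.7] Fu -0.3 0.0308
False
in1 6.17 -11.14 F [ 0.2 -4.6 -0.7] Fu 1.5 0.0308
False
in2 6.57 0.55 F [ 5.  -5.  -4.4] Fu 6.2 0.0303
True
in3 6.9 0.39 F [-0.6  1.   4.8] Fu -0.8 0.0303
hold 7.1 0.4 F [-1.1 -0.1  5.3] Fu -1.0 0.0301
```

```bash
python3 - <<'E'
from rig import robot
from h import *
robot.gripper_to(.085)
q=robot.current_tool_pos(); robot.servo_line([q[0],q[1],.17],.2)
p,d=robot.snapshot('wrist');cv2.imwrite('pics/w5.png',p)
robot.move_ptp([.504,.1127,.19],[0,np.pi/2,0])
i=robot.camera_info('wrist');p2,d=robot.snapshot('wrist');np.savez('w6.npz',p=p2,d=d,**i)
cv2.imwrite('pics/w56.png',np.hstack([p[160:420,200:460],p2[120:380,160:560]]))
print(robot.current_time_s(),robot.current_tool_pos())
# tip: 160,120 offset for right crop (cols 260+)
E
```

```text
9.7917 [0.50418749 0.11168364 0.18966574]
```

View pics/w56.png

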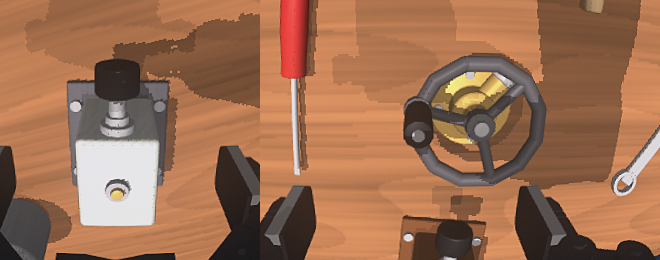

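```bash
python3 - <<'E'
from h import *
t=dict(np.load('w6.npz'));d=t['d']
def pts(u0,v0,u1,v1,zl,zh):
    o=[]
    for v in range(v0,v1):
        for u in range(u0,u1):
            if d[v,u]<=0: continue
            O,r=ray(t,u,v,1); rc=t['world_from_camera'][:3,:3].T@r; q=O+r*d[v,u]/-rc[2]
            if zl<q[2]<zh:o.append(np.r_[q,u,v])
    return np.array(o)
P=pts(280,190,360,290,.111,.125);print('top',len(P),P.mean(0),np.median(P[:,2]))
(c,r)=cv2.minEnclosingCircle(P[:,:2].astype(np.float32)*1000);print(c,r)
uv=P[:,3:].mean(0);print(plane(t,*uv,.116,1))
W=pts(290,160,460,330,.05,.067)
x,y=W[:,0],W[:,1]; k=(np.hypot(x-.5166,y-.159)>.040)&(np.hypot(x-.5166,y-.159)<.065)
(c,r)=cv2.minEnclosingCircle(W[k,:2].astype(np.float32)*1000);print('rim',c,r,k.sum())
x,y=x[k],y[k];s=np.linalg.lstsq(np.c_[2*x,2*y,x*0+1],x*x+y*y,rcond=None)[0];print('fit',s[:2],np.sqrt(s[2]+s[0]**2+s[1]**2))
print('nut',plane(t,381,246,.072,1))
E
```

```text
top 722 [5.05995460e-01 1.14431224e-01 1.15938433e-01 3.17710526e+02
 2.53016620e+02] 0.1160575614060063
(506.7889099121094, 114.4610824584961) 9.929559707641602
[0.50594318 0.1144316  0.116     ]
rim (518.5620727539062, 160.5648651123047) 58.22926330566406 4719
fit [0.51828064 0.16164047] 0.04852454041590966
nut [0.51737343 0.1624911  0.072     ]
```

```bash
python3 - <<'E'
from rig import robot
from h import *
C=np.array([.5182,.1618]);H=np.array([.506,.1144]);z=.080
def st(s): print(s,round(robot.current_time_s(),2),np.round(robot.current_tool_pos(),4),'F',np.round(robot.current_force(),1),round(robot.current_width(),4))
robot.servo_line([*H,.13],.15)
print(robot.servo_line([*H,z],.08,threshold=10));st('down')
robot.gripper_to(.01);st('grip')
q=robot.current_tool_pos()
a0=np.arctan2(*(H-C)[::-1]);r=.05
L=[]
for k in range(1,7):
    a=a0-np.radians(10*k)
    h=robot.servo_line([*(C+r*np.array([np.cos(a),np.sin(a)])),z],.06,threshold=25)
    st(f'{-10*k} {h}')
    L.append(robot.current_tool_pos()[:2])
    if h:break
L=np.array(L);x,y=L.T
s=np.linalg.lstsq(np.c_[2*x,2*y],x*x+y*y,rcond=None)
E
```

```text
False
down 11.12 [0.5063 0.1144 0.0803] F [ 0.2 -0.8  0.2] 0.0851
grip 11.73 [0.5062 0.1138 0.0804] F [-0.8 -3.3  2.8] 0.0187
-10 False 12.03 [0.4972 0.1171 0.0804] F [-0.9  1.   4.8] 0.0187
-20 False 12.32 [0.4896 0.1216 0.0804] F [-0.1  1.   6.1] 0.0183
-30 False 12.61 [0.483  0.1273 0.0804] F [0.1 1.3 4.9] 0.0186
-40 False 12.9 [0.4777 0.1338 0.0804] F [1.6 2.6 4.6] 0.0184
-50 False 13.19 [0.4734 0.1412 0.0804] F [2.1 2.4 3.8] 0.0185
-60 False 13.48 [0.4706 0.1491 0.0804] F [3.4 1.3 5.1] 0.0189
```

```bash
python3 - <<'E'
from rig import robot
from h import *
import json
C=np.array([.5182,.1618]);z=.0804;r=.05
e=lambda a:np.array([np.cos(a),np.sin(a)])
v=robot.current_tool_pos()[:2]-C; a=np.arctan2(v[1],v[0]); L=[];n=0
while n<50 and robot.current_time_s()<32:
    n+=1;a-=np.radians(10)
    h=robot.servo_line([*(C+r*e(a)),z],.06,threshold=20)
    F=robot.current_force()[:2];T=e(a+np.pi/2);q=robot.current_tool_pos()[:2];L.append(q.tolist())
    if h or F@T>6 or n%4==0: print(n,h,round(np.degrees(a)%360,1),'act',round(np.degrees(np.arctan2(*(q-C)[::-1]))%360,2),'tan',round(F@T,1),'rad',round(F@e(a),1),round(robot.current_time_s(),2))
    if h or F@T>6: break
json.dump(L,open('L.json','w'))
x,y=np.array(L[:-1]).T;s=np.linalg.lstsq(np.c_[2*x,2*y,x*0+1],x*x+y*y,rcond=None)[0];print('fit',s[:2],np.sqrt(s[2]+s[0]**2+s[1]**2))
print(robot.current_tool_pos(),robot.current_width())
E
```

```text
4 False 155.0 act 154.92 tan -2.0 rad -4.9 14.67
8 False 115.0 act 115.73 tan -1.1 rad -3.4 15.83
12 False 75.0 act 76.43 tan -0.9 rad 1.7 17.0
16 False 35.0 act 34.56 tan -1.5 rad 5.3 18.17
20 False 355.0 act 353.65 tan -1.3 rad 5.2 19.33
24 True 315.0 act 319.66 tan 2.4 rad -0.3 20.43
fit [0.5188418  0.16211354] 0.050003303409802295
[0.55664567 0.12915022 0.08048714] 0.018410908709989026
```

```bash
python3 - <<'E'
from rig import robot
from h import *
C=np.array([.5188,.1621]);z=.0804;r=.05
e=lambda a:np.array([np.cos(a),np.sin(a)])
def ang():
    q=robot.current_tool_pos()[:2]-C;return np.degrees(np.arctan2(q[1],q[0]))%360,np.hypot(*q)*1e3
def st(s):
    A,R=ang();a=np.radians(A);F=robot.current_force()[:2]
    print(s,'ang %.2f r %.1f tan %.1f rad %.1f t %.2f'%(A,R,F@e(a+np.pi/2),F@e(a),robot.current_time_s()))
st('now')
for t in (324,321,319,317,315,313):
    h=robot.servo_line([*(C+r*e(np.radians(t))),z],.03,threshold=25);st(f'{t} {h}')
    robot.pause(.1);st('  hold')
    if h: break
p,d=robot.snapshot('wrist');cv2.imwrite('pics/w7.png',p);t,d=robot.snapshot('top');np.save('t7.npy',t)
E
```

```text
now ang 318.96 r 50.2 tan 2.4 rad -0.1 t 20.43
324 False ang 323.37 r 50.1 tan -0.3 rad 3.2 t 20.73
  hold ang 323.37 r 50.1 tan -0.9 rad 4.4 t 20.82
321 False ang 320.78 r 50.1 tan -0.4 rad 3.9 t 21.07
  hold ang 320.73 r 50.1 tan -1.1 rad 4.7 t 21.18
319 False ang 318.97 r 50.1 tan 1.1 rad 2.4 t 21.43
  hold ang 319.02 r 50.1 tan 0.8 rad 3.2 t 21.52
317 False ang 318.89 r 50.1 tan 5.1 rad 3.6 t 21.77
  hold ang 318.91 r 50.1 tan 5.8 rad 4.5 t 21.88
315 False ang 318.80 r 50.1 tan 9.4 rad 3.5 t 22.12
  hold ang 318.77 r 50.1 tan 8.2 rad 4.0 t 22.23
313 False ang 318.67 r 50.1 tan 13.2 rad 4.0 t 22.48
  hold ang 318.64 r 50.1 tan 13.2 rad 3.0 t 22.57
```

The stop is confirmed at 319.0°: force rises while the angle stays fixed. Now I'll open it two turns.

```bash
cp pics/w7.png pics/stop.png; python3 - <<'E'
from rig import robot
from h import *
C=np.array([.5188,.1621]);z=.0804;r=.05
e=lambda a:np.array([np.cos(a),np.sin(a)])
def ang():
    q=robot.current_tool_pos()[:2]-C;return np.degrees(np.arctan2(q[1],q[0]))
acc=ang()%360;S=319.0;bad=False
def upd():
    global acc
    acc+=(ang()-acc+180)%360-180
for k in range(1,73):
    h=robot.servo_line([*(C+r*e(np.radians(S+10*k))),z],.07,threshold=30);upd()
    F=robot.current_force()[:2];a=np.radians(acc)
    if h or k%9==0: print(k,h,'acc %.2f err %.2f tan %.1f rad %.1f t %.2f w %.4f'%(acc-S,acc-S-10*k,F@e(a+np.pi/2),F@e(a),robot.current_time_s(),robot.current_width()))
    if h: bad=True;break
if not bad:
    for i in range(2):
        robot.pause(.2);upd();err=720-(acc-S);print('err',err)
        if abs(err)>.25: robot.servo_line([*(C+r*e(np.radians(S+720+err))),z],.02,threshold=20)
p,d=robot.snapshot('wrist')
t,d=robot.snapshot('top')
cv2.imwrite('pics/fin.png',np.vstack([np.hstack([cv2.imread('pics/stop.png')[150:430,140:500],p[150:430,140:500]]),np.hstack([np.load('t7.npy')[150:400,160:520],t[150:400,160:520]])]))
print(robot.current_time_s(),robot.current_force(),robot.current_width())
E
```

```text
9 False acc 91.15 err 1.15 tan 0.9 rad 4.2 t 25.23 w 0.0185
18 False acc 183.35 err 3.35 tan 1.3 rad -2.7 t 27.70 w 0.0189
27 False acc 269.73 err -0.27 tan 1.2 rad -4.5 t 30.18 w 0.0185
36 False acc 359.26 err -0.74 tan 2.1 rad 1.8 t 32.65 w 0.0191
45 False acc 451.61 err 1.61 tan 1.5 rad 4.6 t 35.12 w 0.0186
54 False acc 543.32 err 3.32 tan 1.2 rad -3.4 t 37.60 w 0.0184
63 False acc 629.45 err -0.55 tan 1.9 rad -5.0 t 40.08 w 0.0183
72 False acc 718.25 err -1.75 tan 1.0 rad 3.0 t 42.55 w 0.0185
err 1.9102209327354558
err 0.6204267466926012
43.55 [ 3.20760118 -2.15380503  6.09691797] 0.018143281825934957
```

View pics/fin.png

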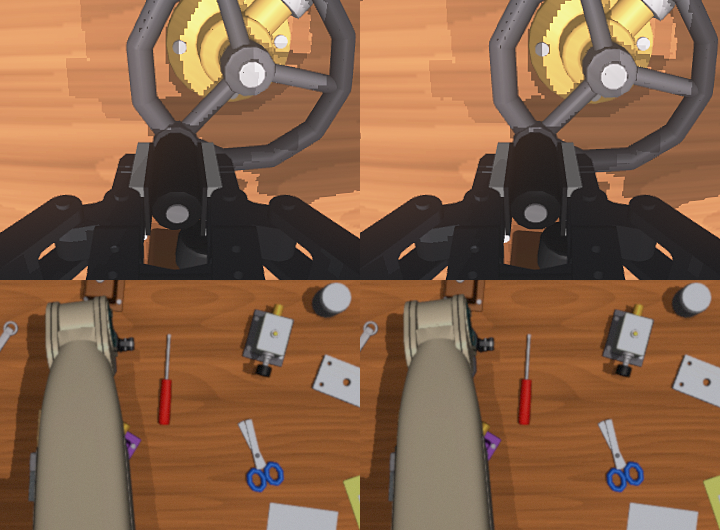

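Both wrist views show the handle sitting the same way between the pads at (176,213), so it hasn't slipped. The spokes are oriented as they were at the stop, and the knob is still home in the top view. I'll make one fine correction, then hand in.

```bash
python3 - <<'E'
from rig import robot
from h import *
C=np.array([.5188,.1621]);z=.0804;S=319.0
def ang():
    q=robot.current_tool_pos()[:2]-C;return np.degrees(np.arctan2(q[1],q[0]))%360
off=1.9   # command offset now in force
for i in range(3):
    e=S-ang();print('err',round(e,2))
    if abs(e)<.25: break
    off+=e;a=np.radians(S+off);robot.servo_line([*(C+.05*np.array([np.cos(a),np.sin(a)])),z],.02,threshold=20);robot.pause(.2)
robot.pause(.5);print(ang(),robot.current_force(),robot.current_width(),robot.current_qvel().max(),robot.current_time_s())
robot.job_done()
E
```

```text
err 1.65
err -1.03
err -0.37
319.1432607234276 [ 3.55471839 -1.25217472  5.38739274] 0.01821646549048935 0.0005290509288112547 45.425
the job is handed in; nothing more can be done
```

The job is handed in, at about 45 s of the 72 s allowed. The gripper still holds the handle and the wheel is still.

- **Purge knob:** I pulled it out 30.1 mm to its stop and pressed again to confirm. I then pushed it home, to within 0.05 mm of where it started. The wrist and top pictures afterwards show it home.
- **Valve closing:** Turning clockwise, it met the stop with the handle at 319.0°. Pressing on raised the resisting force to 13 N with only about 0.3° of movement.
- **Backing off:** I turned it anticlockwise two full turns, counting the angle throughout. After small corrections the handle read 319.14°, so the wheel should be about 0.1° past two turns. The handle showed no slip between the fingers in pictures taken just before the last corrections.

**Checks that disagreed:**
- The measured angle ran up to 3.4° off the commanded one around the circle. I put this down to the arm giving slightly and a small error in the wheel centre.
- One correction overshot by about 1°, and I brought it back.
- The final angle comes from the arm's own position reading. I took no picture after the last corrections.

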